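# Hardness check of a die-cast bracket

### The arm

A 6-joint arm with a two-finger parallel gripper is mounted at the origin on the work surface. World frame = base frame: x ahead of the robot, y to its left, z up, the work surface at z = 0. Lengths are in m, angles in degrees, forces in N, time in s.
With the tool pointing down it reaches from about 0.325 to 0.85 m from the base axis. Payload 15.5 kg.
Tool frame: the origin (TCP) lies midway between the tips of the shut fingers; the grasp point (between the pads) lies 19 mm behind it; y points along the fingers, x is the direction in which the jaws open and shut, and the axes are right-handed (so a half turn about y gives the same grasp; the last joint's range is limited). The gripper opens to 91 mm and grips with 3 to 60 N. Pads are 32 mm wide; open, the fingers measure 118 mm over their backs; the gripper's body (76 mm by 178 mm) begins 60 mm behind the grasp point.
Start: joints at [-78.065, 28.281, 77.091, -0, 74.628, -5.472], TCP at [0.187, -0.596, 0.174] pointing down, gripper open.
Joint ranges: [-166.48, 166.48], [-47.26, 123.95], [12.59, 153.08], [-70.14, 250.14], [6.76, 159.57], [-176.63, 176.63]. Speed limits (degrees/s): [108.29, 108.29, 147.25, 172.46, 172.46, 172.46].

### API

Orientations are given as a 3x3 rotation matrix whose columns are the frame's x, y, z axes.
In Python, from bench import ctrl gives the robot as it stands. The module is installed in compiled form; this text tells all that it offers. Calls block until the motion is done:
- ctrl.goto(position, orientation): joint-space move of the TCP to a pose.
- ctrl.move_l(position, vel=0.15, ori=None, contact_N=None): straight line of the TCP; ori=None keeps the orientation; vel is the mean speed in m/s. With contact_N (N) it stops when the force on the tool has changed by that much, and returns True; else False.
- ctrl.movej(angles): joint-space move.
- ctrl.command_gripper(opening): opening from 0.0 (shut) to 1.0 (fully open); the grip force is fixed at half the most; returns when the fingers have stopped.
- ctrl.sleep(seconds).
- ctrl.ik(position, orientation): joint angles nearest the present ones, or None.
- ctrl.read_camera(name): name is "side" or "top" or "wrist"; returns the picture (420x560x3 uint8, blue, green, red); there is no depth.
- ctrl.camera_params(name): a dict with "fx", "fy", "cx", "cy" (pixels), "pose" (4x4, takes a point from camera to world coordinates); the wrist camera has in their place "T_tool_cam" (4x4, takes a point from camera to tool coordinates, whose origin is the TCP and whose axes are the tool frame's). Camera axes: x right, y up, looking along -z (the intrinsics and any distortion apply to the point x, -y, -z); pixel columns grow to the right and rows downward; lengths in m; the calibration is good to about 2 mm. A picture is of the moment at which its call begins: read the wrist's pose just before it. camera_params takes no time and is no camera call.
A pose or a line that the arm cannot do raises ctrl.MotionError and nothing moves.
- ctrl.sign_off(): hands the job in, once; it reports no verdict.
Readings, each from a call of its own:
- ctrl.current_t(): time.
- ctrl.current_q(): joint angles.
- ctrl.current_dq(): joint speeds.
- ctrl.current_effort(): joint torques, N m.
- ctrl.current_tool_pos(): TCP position.
- ctrl.current_eef_rot(): TCP orientation.
- ctrl.current_contact_force(): force on the tool from outside, world axes, zero at the start.
- ctrl.current_wrist_torque(): the same for the moment, N m.
- ctrl.current_grip_width(): opening from 0.0 (shut) to 1.0 (fully open).
Only numpy, scipy, OpenCV 4.12 (cv2) and the standard library are available. Lean on these libraries where they do the work, as an engineer would, in place of code of your own. Each camera call takes 0.05 s, during which the arm holds its last target.

### The job

Lift the cast aluminium bracket out of the open die and set it flat on the steel inspection block, near the middle, sloping face upward. Then take the hardness probe out of its stand and hold its sprung tip inside the ringed spot on the bracket's sloping face, with the probe square to that face and pressed lightly, so that the tip is pushed about half way in. Finish while still holding the probe like that, and leave the other things on the bench where they are.

Things in the scene. Friction and masses are not known exactly. Their poses are not given: they have to be found in the camera images.
- die: open lower die half, fixed: dark steel block 150 x 104 mm (its x, y), 30 mm high, with a pocket 96 x 56 mm (3 mm play round the bracket), floor 18 mm above the bench, and four round guide pins 14 mm tall on its corners (x +-62, y +-39 mm). The bracket's x lies along the die's x. Origin: centre of its underside, z up
- bracket: loose die-cast aluminium bracket, about 0.25 kg, in the die's pocket. Base plate 90 x 50 (its x, y) x 10 mm; on it an upright rib to grip, 34 mm along x, 12 mm thick along y, centred at x +12, y 0, top 48 mm above the underside; at -x a wedge 40 mm wide, its face rising from z 10 at x -45 to z 23 at x -9 mm (20 degrees), facing up and to -x. Origin: centre of the underside, z up
- spot (a point): centre of the ringed spot (dark ring 17 mm across) on the bracket's sloping face, at x -26.3, y 0, z 16.8 mm in the bracket's frame; its z axis is the outward normal of the sloping face, its y axis is the bracket's y
- block: inspection block, fixed: plain bright steel slab 130 x 100 mm (its x, y), 30 mm high, flat bare top, a dark strip along the foot of its short sides. Origin: centre of its underside, z up
- stand: probe stand, fixed: black block 76 x 76 mm, 56 mm high, with one upright hole 20 mm across through its middle. Origin: centre of its underside, z up
- probe: loose hardness probe, about 0.15 kg, upright in its stand, collar resting on the stand's top. Round; its z axis runs from the tip to the butt: sprung tip 6 mm across at z 0 to 16, steel nose 16 mm at z 16 to 50, collar 34 mm at z 50 to 56, black grip 26 mm at z 56 to 110. It must rise 50 mm to clear the hole. Origin: the end of the tip when not pressed in
- tip_end (a point): the very end of the probe's sprung tip (a ball of 6 mm); it lies at the probe's origin until pressed in
- tip (a joint): how far the probe's tip is pushed in, m: 0 free, 0.012 fully in. The spring starts at about 1.6 N and reaches about 6.4 N fully in (0.4 N per mm)
- caliper: steel caliper lying flat, 200 mm long; a bystander, to be left alone
- tool_holder: steel milling-tool holder standing up, 62 mm across, 123 mm tall; a bystander, to be left alone
- wrench: open-ended wrench lying flat; a bystander, to be left alone
- screwdriver: screwdriver lying flat; a bystander, to be left alone
- oil_can: grey can, 56 mm across, 120 mm tall; a bystander, to be left alone
- steel_ring: loose steel ring, 60 mm across, 16 mm tall; a bystander, to be left alone
- pin_blank: plain steel cylinder standing up, 32 mm across, 50 mm tall; a bystander, to be left alone
- mallet: hammer lying flat; a bystander, to be left alone
There are look-alikes about, which are no part of the job. Leave any turquoise look-alike of the block alone. Of the things that look like the stand, take the one that is farthest from the robot's base at the start.

How it is judged (in metres and radians):
On the way, in this order (a step that is already met when the one before it is completed fails the run):
1. the bracket is lifted clear of the die (z of bracket in the frame of die above 0.045 m and contact force between bracket and die below 0.05 N and contact force between bracket and the fingers above 0.5 N), for 0.1 s.
2. the bracket lies flat on the inspection block, let go and at rest (z of bracket in the frame of block between 0.027 and 0.033 m and angle between bracket's own z axis and vertical below 0.06 rad and horizontal distance between bracket and block below 0.045 m and contact force between bracket and block above 0.5 N and linear speed of bracket below 0.03 m/s and contact force between bracket and the arm below 0.3 N and contact force between bracket and the fingers below 0.3 N), for 0.2 s.
3. the probe is drawn out of its stand, held by the fingers (z of probe in the frame of stand above 0.052 m and contact force between probe and the fingers above 0.5 N), for 0.1 s.
At the end, for the whole second after the job is handed in: Bracket flat and at rest on the block (3 degrees, 3 mm; centre within 45 mm of the block's), not touched by the robot. Fingers hold the probe still, clear of all else: tip end within 8.5 mm of the spot's centre, axis within 8 degrees of square to the face, tip 3 to 9 mm in, 1 to 8 N (all of step 2 and distance between tip_end and spot below 0.0085 m and angle between the z axis of probe and the z axis of spot, either way round below 0.14 rad and value of joint tip between 0.003 and 0.009 m and contact force between probe and bracket between 1 and 8 N and contact force between probe and the fingers above 0.5 N and contact force between probe and block below 0.1 N and contact force between probe and stand below 0.1 N and linear speed of probe below 0.03 m/s); the arm keeps its last pose, push and grip.
It fails at once if the probe is pushed hard against the bracket (over 15 N) (contact force between probe and bracket above 15 N).
It fails at once if another thing on the bench is shifted more than 30 mm (distance of any of caliper, tool_holder, wrench, screwdriver, oil_can, steel_ring, pin_blank, mallet from where it was at the start of the episode above 0.03 m).
It also fails if it takes over 56 s, if anything falls off the work surface, if the arm or the gripper's body presses on something with over 40 N, if the wrist force passes 120 N, or if a joint passes its speed limit or range.

## Working session

There is one attempt and no reset: what is moved stays moved. The work goes in short steps, each a Python script; the robot and the scene stay as the last script left them, time stands still between calls to the robot, and variables do not carry over. Pictures are saved under pics/ and viewed, and the job is handed in when it is done.

```bash
mkdir -p pics; ls; python3 - <<'E'
from bench import ctrl
import cv2, numpy as np
np.set_printoptions(precision=4,suppress=True)
print(ctrl.current_t())
for n in ("side","top","wrist"):
    p=ctrl.camera_params(n); print(n,p)
    cv2.imwrite(f"pics/{n}0.png",ctrl.read_camera(n))
print(ctrl.current_tool_pos(),ctrl.current_eef_rot(),ctrl.current_t())
E
```

```text
pics
0.0
side {'fx': 525.4168066200765, 'fy': 525.4168066200765, 'cx': 280.40545282522675, 'cy': 211.5267234930028, 'pose': array([[ 0.7581,  0.3768, -0.5323, -0.3148],
       [-0.6521,  0.4404, -0.617 , -1.0042],
       [ 0.0019,  0.8149,  0.5796,  0.9731],
       [ 0.    ,  0.    ,  0.    ,  1.    ]])}
top {'fx': 505.2629777671283, 'fy': 505.2629777671283, 'cx': 282.68832130007405, 'cy': 219.5311392198888, 'pose': array([[-0.0198,  0.9873, -0.1577,  0.2879],
       [-0.9997, -0.0222, -0.0134, -0.0165],
       [-0.0168,  0.1574,  0.9874,  1.7724],
       [ 0.    ,  0.    ,  0.    ,  1.    ]])}
wrist {'fx': 321.50393287430757, 'fy': 321.50393287430757, 'cx': 274.34915450843255, 'cy': 214.34468152202172, 'T_tool_cam': array([[ 1.    ,  0.0004,  0.0003, -0.0012],
       [ 0.0001,  0.2838, -0.9589, -0.2111],
       [-0.0005,  0.9589,  0.2838,  0.0796],
       [ 0.    ,  0.    ,  0.    ,  1.    ]])}
[ 0.1869 -0.596   0.1737] [[ 0.2991 -0.0002  0.9542]
 [-0.9542  0.0009  0.2991]
 [-0.001  -1.      0.0001]] 0.15
```

View pics/side0.png

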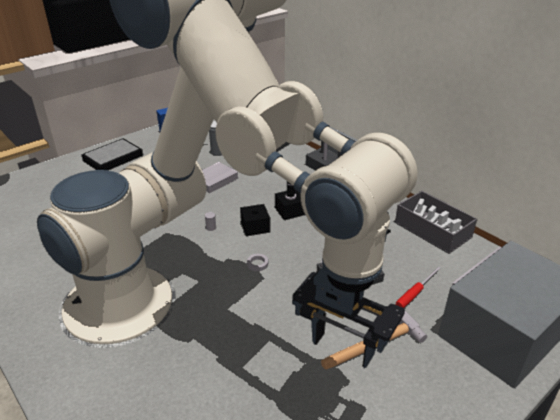

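View pics/top0.png

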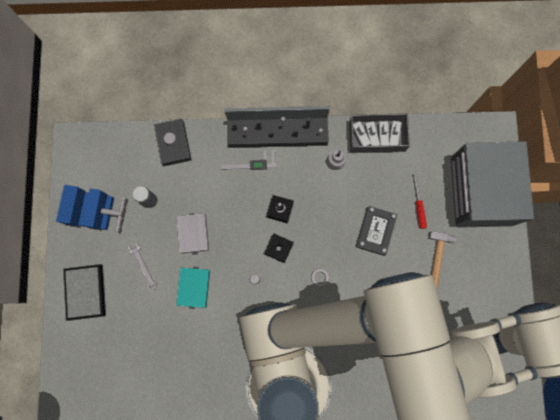

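View pics/wrist0.png

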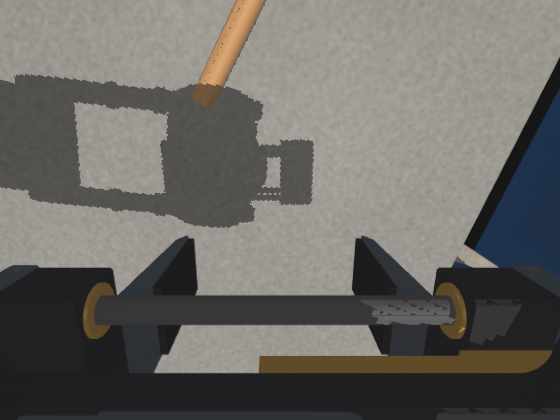

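```bash
python3 - <<'E'
import cv2,numpy as np
im=cv2.imread("pics/top0.png")
a=cv2.resize(im[195:270,345:410],None,fx=6,fy=6,interpolation=cv2.INTER_CUBIC)
b=cv2.resize(im[190:265,250:310],None,fx=6,fy=6,interpolation=cv2.INTER_CUBIC)
c=cv2.resize(im[205:265,165:220],None,fx=6,fy=6,interpolation=cv2.INTER_CUBIC)
cv2.imwrite("pics/z1.png",np.hstack([a,b])); cv2.imwrite("pics/z2.png",c)
E
```

```text
(no output)
```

View pics/z1.png

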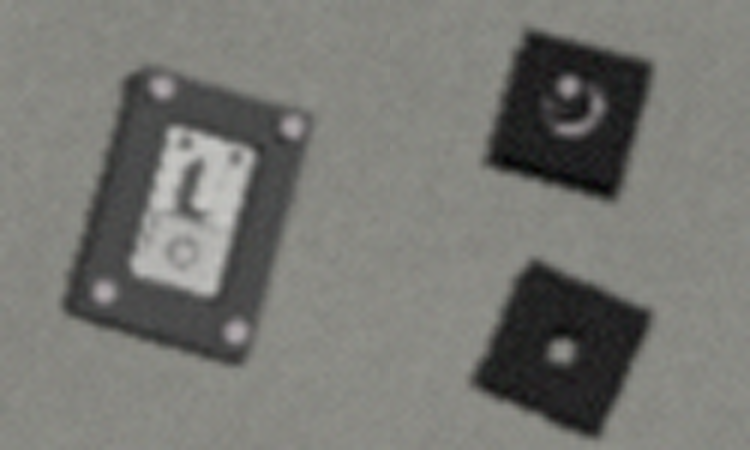

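View pics/z2.png

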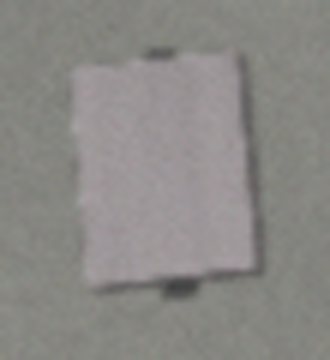

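```bash
cat > h.py <<'E'
import cv2,numpy as np
from bench import ctrl
np.set_printoptions(precision=4,suppress=True)
def ray(name,uv,T=None):
    p=ctrl.camera_params(name)
    M=p["pose"] if T is None else T@p["T_tool_cam"]
    d=np.array([(uv[0]-p["cx"])/p["fx"],-(uv[1]-p["cy"])/p["fy"],-1.0])
    return M[:3,3],M[:3,:3]@d
def onz(name,uv,z,T=None):
    o,d=ray(name,uv,T); return (o+d*(z-o[2])/d[2])
def proj(name,P,T=None):
    p=ctrl.camera_params(name); M=p["pose"] if T is None else T@p["T_tool_cam"]
    q=np.linalg.inv(M)@np.append(P,1); return np.array([p["cx"]+p["fx"]*q[0]/-q[2],p["cy"]-p["fy"]*q[1]/-q[2]])
def toolT():
    T=np.eye(4);T[:3,:3]=np.array(ctrl.current_eef_rot());T[:3,3]=ctrl.current_tool_pos();return T
def down(yaw):  # jaw x axis at world yaw (deg), fingers down
    c,s=np.cos(np.radians(yaw)),np.sin(np.radians(yaw))
    x=np.array([c,s,0]);y=np.array([0,0,-1.]);return np.column_stack([x,y,np.cross(x,y)])
def rect(mask,off,z,name="top"):
    cs,_=cv2.findContours(mask.astype(np.uint8),cv2.RETR_EXTERNAL,cv2.CHAIN_APPROX_NONE)
    c=max(cs,key=cv2.contourArea).reshape(-1,2)+np.array(off)
    P=np.array([onz(name,u,z)[:2] for u in c.astype(float)])
    (cx,cy),(w,h),a=cv2.minAreaRect((P*1000).astype(np.float32))
    return cx,cy,w,h,a
E
python3 - <<'E'
from h import *
im=cv2.imread("pics/top0.png").astype(int)
# die: dark region
g=im.sum(2)/3
s=im[195:270,345:410]; gg=g[195:270,345:410]
m=gg<100; m=cv2.morphologyEx(m.astype(np.uint8),cv2.MORPH_CLOSE,np.ones((9,9)))
print("die dark rect z30",rect(m,(345,195),.03))
s=im[205:265,165:220]; 
m=(s[...,2]-s[...,1]>6)&(s.sum(2)>420)
print("block",rect(m,(165,205),.03), m.sum())
for nm,(r0,r1) in (("far",(190,226)),("near",(228,265))):
    m=g[r0:r1,250:310]<75
    print(nm,rect(cv2.morphologyEx(m.astype(np.uint8),cv2.MORPH_CLOSE,np.ones((7,7))),(250,r0),.056))
# pins
for (u,v) in ((162,88),(292,126),(104,291),(236,331)):
    u0,v0=u/6+345-.4,v/6+195-.4
    r,c=int(round(v0)),int(round(u0)); w=g[r-3:r+4,c-3:c+4]; w=np.clip(w-110,0,None); 
    yy,xx=np.mgrid[-3:4,-3:4]; uv=(c+(w*xx).sum()/w.sum(), r+(w*yy).sum()/w.sum())
    print("pin",uv,onz("top",uv,.044))
E
```

```text
die dark rect z30 (521.1043701171875, -314.3354187011719, 110.89151000976562, 155.10008239746094, 71.6004867553711)
block (535.9785766601562, 344.44537353515625, 50.36748123168945, 78.96062469482422, 27.312358856201172) 372
far (595.0386962890625, 17.792625427246094, 78.59432220458984, 93.10482025146484, 73.37946319580078)
near (460.4052734375, 25.387195587158203, 78.77375030517578, 87.43572235107422, 65.53328704833984)
pin (np.float64(371.8860445912469), np.float64(208.7159372419488)) [ 0.5949 -0.3029  0.044 ]
pin (np.float64(393.453125), np.float64(215.63454861111111)) [ 0.5689 -0.376   0.044 ]
pin (np.float64(361.9498106060606), np.float64(243.16950757575756)) [ 0.4757 -0.2632  0.044 ]
pin (np.float64(384.12841091492777), np.float64(250.06179775280899)) [ 0.4504 -0.3378  0.044 ]
```

```bash
python3 - <<'E'
from h import *
ctrl.goto([0.5225,-0.32,0.26],down(-108.2))
T=toolT(); print(T,ctrl.current_q(),ctrl.current_t()); np.save("T1.npy",T)
cv2.imwrite("pics/w1.png",ctrl.read_camera("wrist"))
cv2.imwrite("pics/top1.png",ctrl.read_camera("top"))
E
```

```text
[[-0.3126 -0.0004  0.9499  0.522 ]
 [-0.9499 -0.     -0.3126 -0.3206]
 [ 0.0001 -1.     -0.0004  0.2598]
 [ 0.      0.      0.      1.    ]] [-37.1321  23.4576  71.6814  -0.0136  84.878   71.0878] 1.775
```

View pics/w1.png

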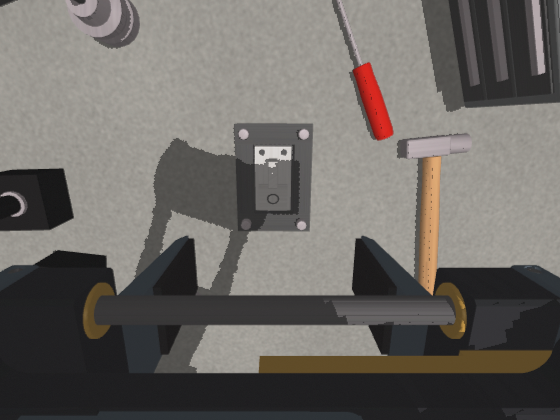

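```bash
python3 - <<'E'
from h import *
T=np.load("T1.npy"); im=cv2.imread("pics/w1.png"); g=im.astype(float).mean(2)
P=[]
for (u,v) in ((243,133),(304,134),(246,225),(302,226)):
    w=g[v-9:v+10,u-9:u+10]; b=cv2.GaussianBlur(w,(0,0),2); j=np.unravel_index(b[4:15,4:15].argmax(),(11,11)); 
    r,c=v-9+4+j[0],u-9+4+j[1]
    w=np.clip(g[r-5:r+6,c-5:c+6]-105,0,None) if v<200 else np.clip(g[r-5:r+6,c-5:c+6]-g[r-5:r+6,c-5:c+6].mean(),0,None)
    yy,xx=np.mgrid[-5:6,-5:6]; uv=(c+(w*xx).sum()/w.sum(),r+(w*yy).sum()/w.sum())
    p=onz("wrist",uv,.044,T); P.append(p); print(uv,p)
P=np.array(P); print(P.mean(0)); 
for a,b in((2,0),(3,1),(1,0),(3,2)):
    d=(P[b]-P[a])[:2]; print(np.linalg.norm(d),np.degrees(np.arctan2(d[1],d[0])))
x=cv2.resize(im[110:240,220:330],None,fx=5,fy=5,interpolation=cv2.INTER_CUBIC)
x=cv2.convertScaleAbs(x,alpha=1.5); cv2.imwrite("pics/w1z.png",x[:600])
E
```

```text
(np.float64(243.24130046843632), np.float64(133.5044612982378)) [ 0.5929 -0.3013  0.044 ]
(np.float64(303.61102287166455), np.float64(133.60435196950445)) [ 0.5684 -0.3751  0.044 ]
(np.float64(245.339847317091), np.float64(224.12064871972825)) [ 0.4763 -0.2624  0.044 ]
(np.float64(301.2450651907692), np.float64(224.96352666303042)) [ 0.4507 -0.3362  0.044 ]
[ 0.5221 -0.3187  0.044 ]
0.12291235139901845 -18.453861975244873
0.12403069815641761 -18.291661705293663
0.07780521351351444 71.66235738137753
0.07816207107272671 70.8423824829904
```

View pics/w1z.png

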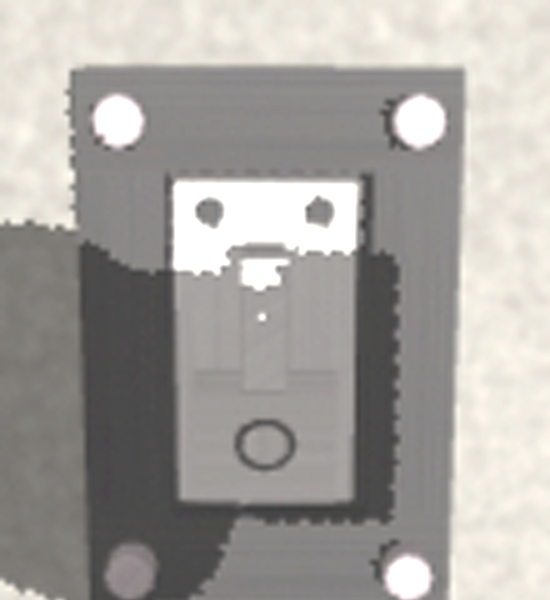

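View pics/top1.png

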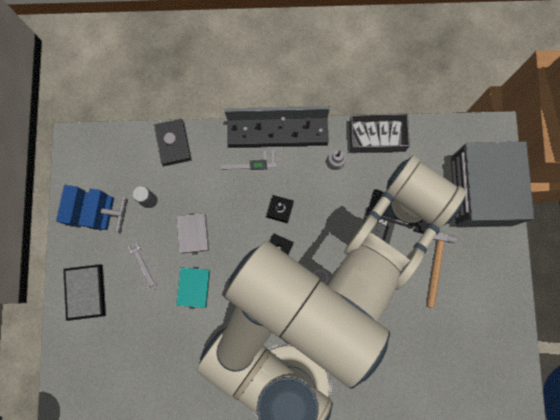

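```bash
python3 - <<'E'
from h import *
T=np.load("T1.npy")
P=np.array([onz("wrist",(u/5+220-.4,v/5+110-.4),.028,T) for u,v in ((172,180),(360,180),(355,502),(177,502))])
print(P.mean(0)); 
for a,b in ((3,0),(2,1),(1,0),(2,3)):
    d=(P[b]-P[a])[:2]; print(np.linalg.norm(d),np.degrees(np.arctan2(d[1],d[0])))
s=onz("wrist",(265/5+220-.4,445/5+110-.4),.0348,T)
c=P.mean(0); y=np.radians(-18.4); print(s, c[:2]-.0263*np.array([np.cos(y),np.sin(y)]))
# block & stand from top0, fits
im=cv2.imread("pics/top0.png").astype(int)
Q=np.array([onz("top",(u/6+165-.4,v/6+205-.4),.03) for u,v in((75,68),(240,55),(258,270),(90,285))])
print("block",Q.mean(0))
for a,b in ((3,0),(2,1),(1,0),(2,3)):
    d=(Q[b]-Q[a])[:2]; print(np.linalg.norm(d),np.degrees(np.arctan2(d[1],d[0])))
for nm,L in (("far",((526,30),(652,63),(616,198),(486,165))),):
    Q=np.array([onz("top",((u-390)/6+250-.4,v/6+190-.4),.056) for u,v in L]); print(nm,Q,Q.mean(0))
# butt of probe top seen at (568,85); collar ring centre (573,105)
print(onz("top",((568-390)/6+250-.4,85/6+190-.4),.116))
E
```

```text
[ 0.5224 -0.318   0.028 ]
0.09038973371925213 -18.368869837227393
0.0903911174728569 -18.27855921933751
0.0508007805599146 71.75407437669928
0.05094325354214735 71.7523005184196
[ 0.4971 -0.3093  0.0348] [ 0.4975 -0.3097]
block [0.5266 0.3237 0.03  ]
0.1278730604675988 4.653753790415021
0.12683963939685872 4.976445880122951
0.09686018223953932 93.26529247910044
0.09755492225797414 93.88342062969899
far [[ 0.6504  0.0412  0.056 ]
 [ 0.6293 -0.0311  0.056 ]
 [ 0.551  -0.0087  0.056 ]
 [ 0.5718  0.0655  0.056 ]] [0.6006 0.0167 0.056 ]
[0.606  0.0164 0.116 ]
```

```bash
python3 - <<'E'
from h import *
R=down(-108.3); p=np.array([.5338,-.3218,0])
ctrl.goto(p+[0,0,.12],R)
print(ctrl.move_l(p+[0,0,.037],vel=.1,contact_N=8))
print(ctrl.current_tool_pos(),ctrl.current_contact_force())
ctrl.command_gripper(0.0)
print(ctrl.current_grip_width(),ctrl.current_contact_force())
ctrl.move_l(p+[0,0,.067],vel=.06)
print(ctrl.current_tool_pos(),ctrl.current_contact_force(),ctrl.current_grip_width())
cv2.imwrite("pics/w2.png",ctrl.read_camera("wrist"))
ctrl.move_l(p+[0,0,.17],vel=.12)
print(ctrl.current_tool_pos(),ctrl.current_contact_force(),ctrl.current_grip_width(),ctrl.current_t())
np.save("T3.npy",toolT())
cv2.imwrite("pics/w3.png",ctrl.read_camera("wrist"))
E
```

```text
False
[ 0.5342 -0.3221  0.0377] [ 0.2948  0.4385 -0.493 ]
0.001953507933872867 [ 0.255   0.0417 -0.3789]
[ 0.5338 -0.3218  0.0671] [ 0.2971 -0.344  -0.0558] 0.0037302321974849824
[ 0.5334 -0.3215  0.1692] [ 0.1688 -0.9177  0.4045] 0.0021419050682510397 6.55
```

View pics/w3.png

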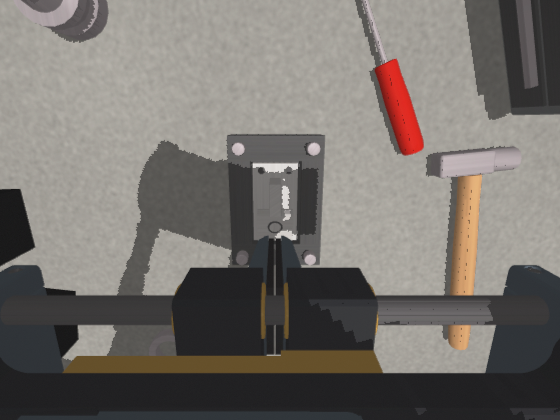

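```bash
python3 - <<'E'
from h import *
im=cv2.imread("pics/w3.png")
x=cv2.resize(im[125:275,215:335],None,fx=4,fy=4,interpolation=cv2.INTER_CUBIC)
x=cv2.convertScaleAbs(x,alpha=1.5)
im=cv2.imread("pics/w2.png"); y=cv2.resize(im[75:375,170:400],None,fx=1.5,fy=2,interpolation=cv2.INTER_CUBIC)
cv2.imwrite("pics/w3z.png",np.hstack([x,cv2.convertScaleAbs(y[:600],alpha=1.3)]))
T=np.load("T3.npy")
for P in ([.5338,-.3218,.066],[.5338,-.3218,.028],[.5224,-.318,.028]): print(proj("wrist",np.array(P),T))
E
```

```text
[275.0923 200.4163]
[275.03   192.1534]
[275.0031 202.5497]
```

View pics/w3z.png

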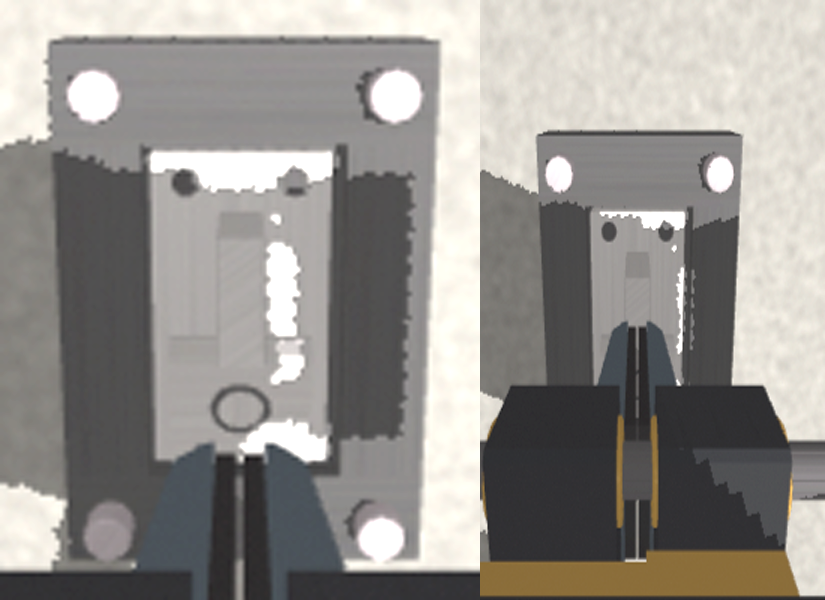

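```bash
python3 - <<'E'
from h import *
y=np.radians(-18.3); c=np.array([.5224,-.318]); X=np.array([np.cos(y),np.sin(y)]); Y=np.array([-X[1],X[0]])
for nm,Tn,o,s in (("w1",'T1.npy',(220,110),5),("w3",'T3.npy',(215,125),4)):
    T=np.load(Tn); print(nm)
    for x,yy,z in ((29,6,48),(29,-6,48),(-5,6,48),(-5,-6,48),(29,0,10),(-9,0,23),(-45,0,10),(-45,25,10),(45,25,10),(45,-25,10)):
        P=np.append(c+X*x/1e3+Y*yy/1e3,.018+z/1e3); print((x,yy,z),(proj("wrist",P,T)-o)*s)
print(ctrl.current_q(), ctrl.current_grip_width())
E
```

```text
w1
(29, 6, 48) [239.4789 255.9432]
(29, -6, 48) [287.3993 255.9883]
(-5, 6, 48) [240.1086 389.2979]
(-5, -6, 48) [286.9056 389.3404]
(29, 0, 10) [264.1075 238.473 ]
(-9, 0, 23) [263.9523 384.8993]
(-45, 0, 10) [264.2097 499.3528]
(-45, 25, 10) [176.8448 499.276 ]
(45, 25, 10) [171.5752 178.6565]
(45, -25, 10) [356.5887 178.8344]
w3
(29, 6, 48) [216.0687 235.1639]
(29, -6, 48) [264.4734 235.1469]
(-5, 6, 48) [216.7551 366.3462]
(-5, -6, 48) [263.7317 366.3321]
(29, 0, 10) [240.0283 208.4728]
(-9, 0, 23) [240.0819 353.7289]
(-45, 0, 10) [239.9895 459.2015]
(-45, 25, 10) [154.5618 459.2241]
(45, 25, 10) [148.3599 150.3301]
(45, -25, 10) [331.721 150.26 ]
[-36.5726  28.409   77.7096   0.0015  73.9682  71.7269] 0.007630836914383232
```

```bash
python3 - <<'E'
from h import *
R=down(-108.3); p=np.array([.5338,-.3218,0])
ctrl.command_gripper(0.6); print(ctrl.current_grip_width(),ctrl.current_t())
print(ctrl.move_l(p+[0,0,.037],vel=.15,contact_N=8))
T=toolT(); print(T[:3,3],ctrl.current_contact_force())
a=ctrl.read_camera("wrist")
ctrl.command_gripper(0.25); print(ctrl.current_grip_width(),ctrl.current_t())
b=ctrl.read_camera("wrist")
cv2.imwrite("pics/ab.png",np.hstack([a[120:400,130:420],b[120:400,130:420]]))
E
```

```text
0.5998177239154467 7.5333
False
[ 0.5343 -0.3222  0.0378] [ 0.1077  0.2854 -0.4879]
0.24506481991358317 9.275
```

View pics/ab.png

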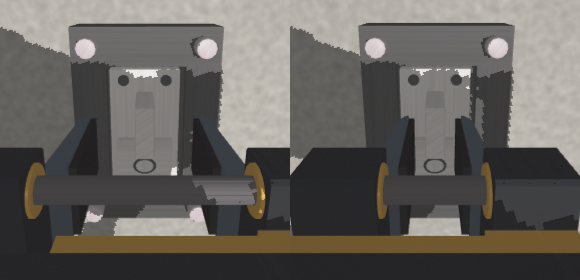

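```bash
python3 - <<'E'
from h import *
T=toolT();print(T[:3,3])
y=np.radians(-18.3); c=np.array([.5224,-.318]); X=np.array([np.cos(y),np.sin(y)]); Y=np.array([-X[1],X[0]])
a=ctrl.read_camera("wrist"); b=cv2.resize(a[130:300,210:350],None,fx=4,fy=3.5,interpolation=cv2.INTER_CUBIC); 
for x,yy,z in ((29,6,48),(29,-6,48),(-5,6,48),(-5,-6,48),(-45,0,10),(45,25,10),(45,-25,10),(62,39,26),(62,-39,26)):
    P=np.append(c+X*x/1e3+Y*yy/1e3,.018+z/1e3); q=(proj("wrist",P,T)-(210,130))*(4,3.5); print((x,yy,z),q)
    cv2.circle(b,tuple(int(t) for t in q),3,(0,0,255),-1)
for yy in (0,-.019,-.038):
    q=(proj("wrist",(T@[0,yy,0,1])[:3],T)-(210,130))*(4,3.5); cv2.circle(b,tuple(int(t) for t in q),4,(0,255,0),-1)
cv2.imwrite("pics/c.png",b)
E
```

```text
[ 0.5338 -0.3218  0.037 ]
(29, 6, 48) [220.3922 340.9951]
(29, -6, 48) [300.6622 340.9617]
(-5, 6, 48) [222.2674 520.4994]
(-5, -6, 48) [298.7001 520.4687]
(-45, 0, 10) [259.9869 601.5965]
(45, 25, 10) [116.5968 203.3531]
(45, -25, 10) [403.4644 203.2304]
(62, 39, 26) [ 14.3654 129.4446]
(62, -39, 26) [506.1249 129.2313]
```

View pics/c.png

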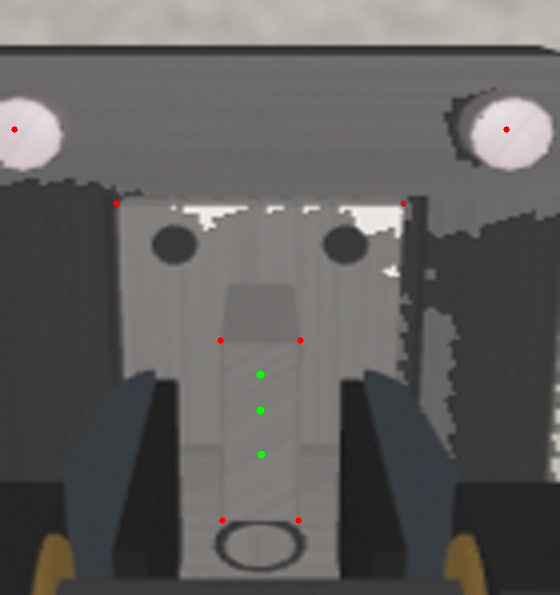

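```bash
python3 - <<'E'
from h import *
ctrl.command_gripper(0.0)
print(ctrl.current_grip_width(),ctrl.current_t(),ctrl.current_contact_force())
a=ctrl.read_camera("wrist"); b=cv2.resize(a[130:300,210:350],None,fx=4,fy=3.5,interpolation=cv2.INTER_CUBIC); 
cv2.imwrite("pics/d.png",b)
E
```

```text
0.0035433153394809993 9.8833 [ 1.2027 -0.0597 -0.0385]
```

View pics/d.png

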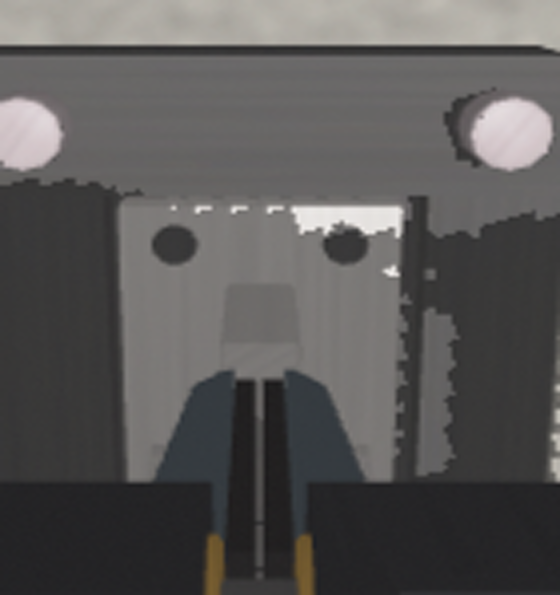

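```bash
python3 - <<'E'
from h import *
im=cv2.imread("pics/side0.png")
R=np.array([[0.2991,-.0002,.9542],[-.9542,.0009,.2991],[-.001,-1,.0001]]);p=np.array([.1869,-.596,.1737])
for x,y,z in ((0,0,0),(.0455,0,0),(-.0455,0,0),(.0455,-.04,0),(-.0455,-.04,0)):
    q=proj("side",p+R@[x,y,z]); print((x,y,z),q); cv2.circle(im,tuple(int(round(t)) for t in q),1,(0,0,255) if y==0 else (0,255,0),-1)
cv2.imwrite("pics/s0z.png",cv2.resize(im[240:380,270:430],None,fx=4,fy=4,interpolation=cv2.INTER_CUBIC))
E
```

```text
(0, 0, 0) [340.6497 362.6975]
(0.0455, 0, 0) [362.9537 373.4199]
(-0.0455, 0, 0) [319.2149 352.393 ]
(0.0455, -0.04, 0) [365.0519 359.1973]
(-0.0455, -0.04, 0) [320.1923 338.2392]
```

View pics/s0z.png

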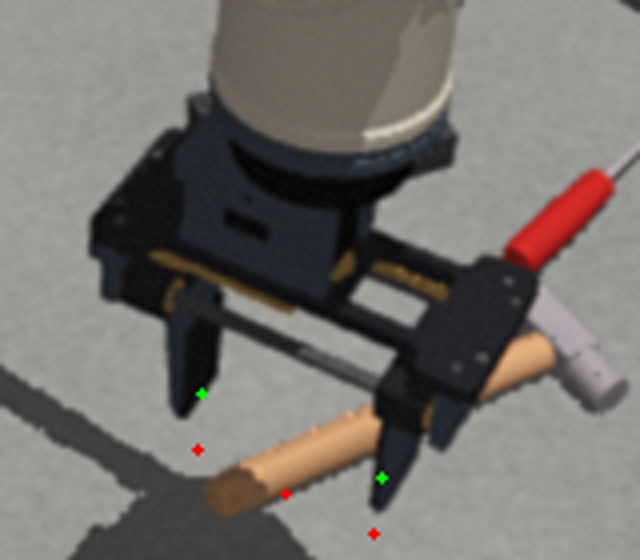

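The fingertips really end well short of the reported TCP: they shut above the rib, and both the side view and the wrist view show it. I'll measure the offset by touching the rib's top, which is at a known height of 66 mm.

```bash
python3 - <<'E'
from h import *
p=np.array(ctrl.current_tool_pos()); f0=ctrl.current_contact_force()
print(p,ctrl.move_l([.5338,-.3218,.012],vel=.02,contact_N=3))
print(ctrl.current_tool_pos(),ctrl.current_contact_force(),f0,ctrl.current_t())
E
```

```text
[ 0.5338 -0.3218  0.037 ] True
[ 0.5338 -0.3218  0.0265] [-1.1624  1.6031  8.4167] [ 0.1866 -0.3754  0.0589] 10.6
```

Contact came at a reported TCP of 26.5 mm against a rib top at 66 mm, so the real fingertips are about 40 mm behind the reported TCP. The wrist-view depth of the finger edges agrees (~42 mm), so I'll work with that offset.

```bash
cat >> h.py <<'E'
L=.0397  # real fingertips lie this far behind the reported TCP
def tip2tcp(p,R): return np.array(p)+np.array(R)[:,1]*L
E
python3 - <<'E'
from h import *
R=down(-108.3); p=np.array([.5338,-.3218,0])
ctrl.move_l(tip2tcp(p+[0,0,.09],R),vel=.12)
ctrl.command_gripper(0.55)
print(ctrl.move_l(tip2tcp(p+[0,0,.037],R),vel=.08,contact_N=6))
print(ctrl.current_tool_pos(),ctrl.current_contact_force())
ctrl.command_gripper(0.0)
print(ctrl.current_grip_width(),ctrl.current_contact_force(),ctrl.current_t())
cv2.imwrite("pics/e.png",ctrl.read_camera("wrist"))
E
```

```text
False
[ 0.534  -0.322  -0.0025] [ 0.0582  0.2105 -0.3362]
0.13215484105705094 [-0.0592 -0.07    2.582 ] 13.3083
```

View pics/e.png

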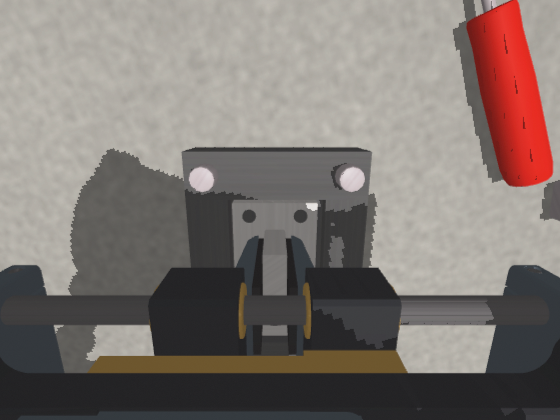

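```bash
python3 - <<'E'
from h import *
R=down(-108.3); p=np.array([.5338,-.3218,0])
ctrl.move_l(tip2tcp(p+[0,0,.09],R),vel=.08)
print(ctrl.current_grip_width(),ctrl.current_contact_force())
ctrl.move_l(tip2tcp(p+[0,0,.20],R),vel=.2)
print(ctrl.current_grip_width(),ctrl.current_contact_force(),ctrl.current_t())
yb=4.5; X=np.array([np.cos(np.radians(yb)),np.sin(np.radians(yb)),0])
p2=np.array([.5266,.3237,0])+.012*X; R2=down(yb-90)
print(ctrl.ik(tip2tcp(p2+[0,0,.20],R2),R2))
ctrl.goto(tip2tcp(p2+[0,0,.20],R2),R2)
print(ctrl.current_tool_pos(),ctrl.current_grip_width(),ctrl.current_t())
np.save("T4.npy",toolT()); cv2.imwrite("pics/f.png",ctrl.read_camera("wrist"));cv2.imwrite("pics/f_side.png",ctrl.read_camera("side"))
E
```

```text
0.13160170762310677 [-0.0801  0.4557 -2.5783]
0.13275119687447998 [ 0.1438  0.249  -2.9159] 14.875
[ 25.6427  29.3195  77.5179  -0.      73.1626 111.1427]
[0.5391 0.3238 0.1603] 0.12882350888028266 17.1833
```

View pics/f.png

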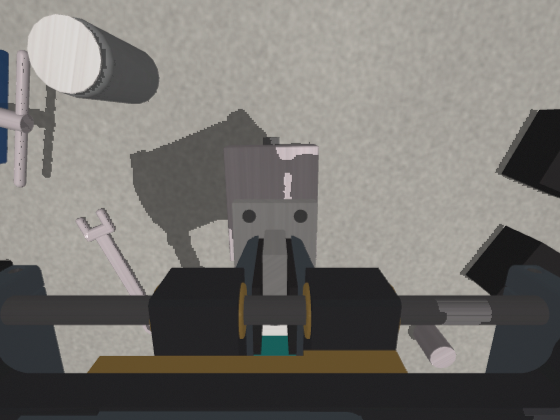

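View pics/f_side.png

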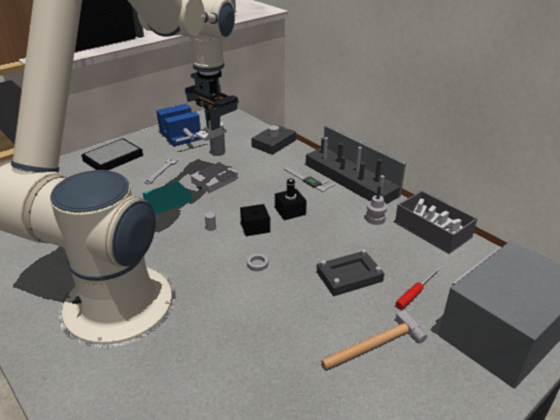

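```bash
python3 - <<'E'
from h import *
T=np.load("T4.npy")
a=onz("wrist",(224.5,147.5),.03,T);b=onz("wrist",(318.5,146),.03,T)
d=(a-b)[:2]; print(a,b,np.linalg.norm(d),np.degrees(np.arctan2(d[1],d[0]))-90)
u=d/np.linalg.norm(d); n=np.array([u[1],-u[0]]); print("centre",(a+b)[:2]/2-n*.065)
E
```

```text
[0.5858 0.3806 0.03  ] [0.5949 0.283  0.03  ] 0.09801962267379738 5.302788645765858
centre [0.5257 0.3258]
```

```bash
python3 - <<'E'
from h import *
yb=5.0; X=np.array([np.cos(np.radians(yb)),np.sin(np.radians(yb)),0])
p2=np.array([.526,.325,0])+.012*X; R2=down(yb-90)
ctrl.move_l(tip2tcp(p2+[0,0,.060],R2),vel=.15,ori=R2)
print(ctrl.move_l(tip2tcp(p2+[0,0,.045],R2),vel=.025,contact_N=3))
print(ctrl.current_tool_pos(),ctrl.current_contact_force())
ctrl.command_gripper(0.4)
print(ctrl.current_tool_pos(),ctrl.current_contact_force(),ctrl.current_t())
ctrl.sleep(.3)
ctrl.move_l(tip2tcp(p2+[0,0,.18],R2),vel=.15)
np.save("T5.npy",toolT()); cv2.imwrite("pics/g.png",ctrl.read_camera("wrist")); print(ctrl.current_t())
E
```

```text
True
[0.5381 0.326  0.009 ] [ 0.3388 -0.9142  0.7347]
[0.5376 0.3258 0.0089] [ 0.1068 -0.6798 -0.5505] 19.4083
20.7833
```

View pics/g.png

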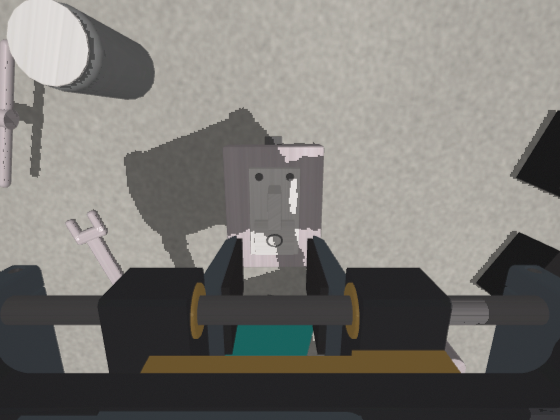

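```bash
python3 - <<'E'
from h import *
im=cv2.imread("pics/g.png"); x=cv2.resize(im[135:285,210:340],None,fx=4,fy=4,interpolation=cv2.INTER_CUBIC)
cv2.imwrite("pics/gz.png",cv2.convertScaleAbs(x,alpha=1.3))
E
```

View pics/gz.png

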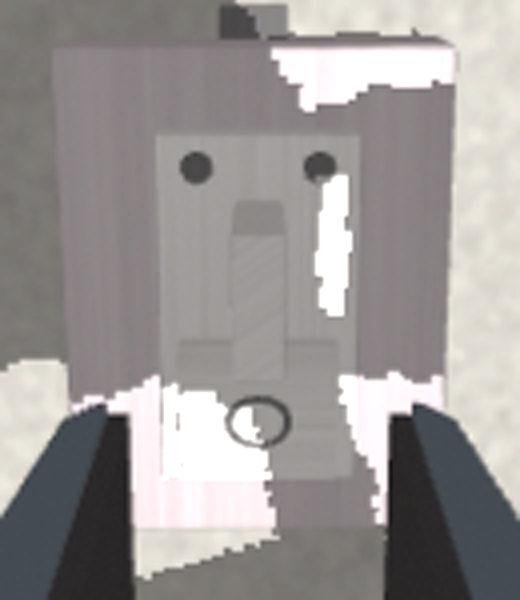

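```bash
python3 - <<'E'
from h import *
T=np.load("T5.npy"); f=lambda u,v:(u/4+210-.4,v/4+135-.4)
P=np.array([onz("wrist",f(u,v),.04,T) for u,v in ((157,133),(360,133),(352,480),(163,480))])
print("bracket",P.mean(0)); 
for a,b in ((3,0),(2,1),(1,0),(2,3)):
    d=(P[b]-P[a])[:2]; print(np.linalg.norm(d),np.degrees(np.arctan2(d[1],d[0])))
print("spot",onz("wrist",f(259,421),.0468,T))
R=down(-85); p=np.array([.6006,.0167,.20])
ctrl.goto(tip2tcp(p,R),R)
np.save("T6.npy",toolT()); cv2.imwrite("pics/h.png",ctrl.read_camera("wrist")); print(ctrl.current_t(),ctrl.current_tool_pos(),ctrl.current_q())
E
```

```text
bracket [0.526  0.3261 0.04  ]
0.09080423906053248 4.666086201864589
0.09081258147095933 4.9402366730035325
0.04900679371846299 94.96893174080404
0.0494412709382686 94.957807249036
spot [0.4998 0.3235 0.0468]
22.0417 [0.6005 0.018  0.1601] [-3.9855 27.1002 81.6637  0.0164 71.2519 80.9347]
```

View pics/h.png

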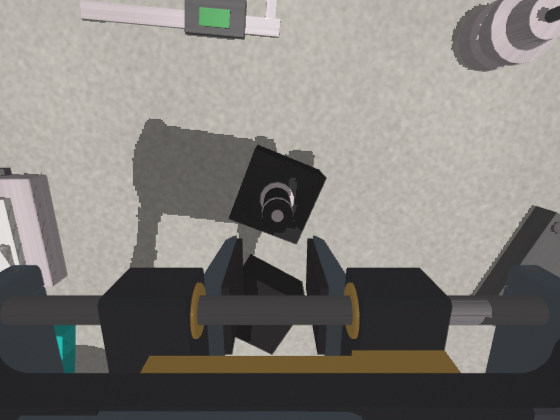

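```bash
python3 - <<'E'
from h import *
im=cv2.imread("pics/h.png"); x=cv2.resize(im[135:255,220:340],None,fx=5,fy=5,interpolation=cv2.INTER_CUBIC)
cv2.imwrite("pics/hz.png",cv2.convertScaleAbs(x,alpha=2,beta=20))
T=np.load("T6.npy")
P=np.array([onz("wrist",q,.056,T) for q in ((258,146),(326,177),(297,243),(230,215))]); print(P,P.mean(0))
print(onz("wrist",(277,214),.116,T))
E
```

```text
[[ 0.6534  0.0394  0.056 ]
 [ 0.6293 -0.0298  0.056 ]
 [ 0.5573 -0.0088  0.056 ]
 [ 0.5818  0.0628  0.056 ]] [0.6055 0.0159 0.056 ]
[0.6047 0.0171 0.116 ]
```

View pics/hz.png

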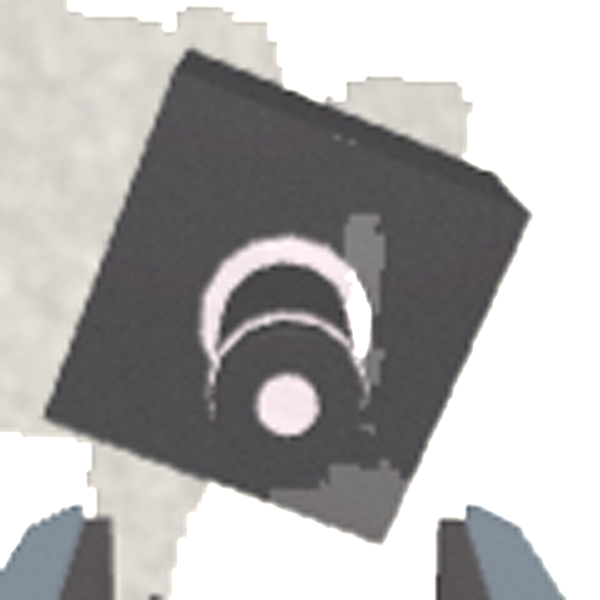

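```bash
python3 - <<'E'
from h import *
T=np.load("T6.npy"); f=lambda u,v:(u/5+220-.4,v/5+135-.4)
print(onz("wrist",f(288,404),.116,T),onz("wrist",f(285,322),.062,T))
P=np.array([onz("wrist",f(*q),.056,T) for q in ((184,72),(500,182),(381,543),(47,416))]);print(P.mean(0))
print(T[:3,3],ctrl.current_tool_pos())
E
```

```text
[0.6035 0.0168 0.116 ] [0.6042 0.017  0.062 ]
[0.6052 0.0185 0.056 ]
[0.6005 0.0178 0.1601] [0.6005 0.018  0.1601]
```

```bash
python3 - <<'E'
from h import *
R=down(-85); p=np.array([.604,.017,0])
ctrl.command_gripper(0.6)
ctrl.move_l(tip2tcp(p+[0,0,.135],R),vel=.15); print(ctrl.current_tool_pos())
print(ctrl.move_l(tip2tcp(p+[0,0,.068],R),vel=.06,contact_N=6))
print(ctrl.current_tool_pos(),ctrl.current_contact_force())
ctrl.command_gripper(0.0)
print(ctrl.current_grip_width()*91,ctrl.current_tool_pos(),ctrl.current_contact_force(),ctrl.current_wrist_torque(),ctrl.current_t())
np.save("T7.npy",toolT()); cv2.imwrite("pics/i.png",ctrl.read_camera("wrist"))
E
```

```text
[0.6043 0.017  0.0958]
False
[0.6043 0.017  0.0287] [ 0.7061  0.2898 -0.3587]
25.260502163711593 [0.6041 0.0169 0.0284] [-0.0209 -0.4387  1.1772] [-0.0789  0.0443  0.0147] 24.9333
```

View pics/i.png

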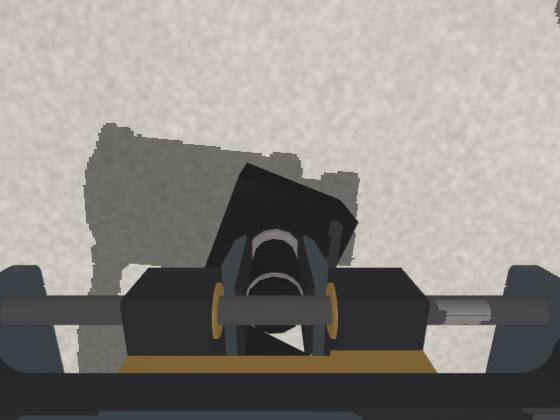

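```bash
cat >> h.py <<'E'
yb=np.radians(4.87); Xb=np.array([np.cos(yb),np.sin(yb),0]); Yb=np.array([-np.sin(yb),np.cos(yb),0]); Z=np.array([0,0,1.])
spot=np.array([.4998,.3237,.0468]); s20,c20=np.sin(np.radians(20)),np.cos(np.radians(20))
n=-s20*Xb+c20*Z
Rf=np.column_stack([-Yb,-n,np.cross(-Yb,-n)])
D=.0224
def tcp_for(gap,corr=np.zeros(3)): return spot+corr+n*gap+n*D
E
python3 - <<'E'
from h import *
p=np.array([.604,.017,0]); R=down(-85); z0=ctrl.current_tool_pos()[2]
print(ctrl.ik(tcp_for(.12),Rf),ctrl.ik(tcp_for(-.006),Rf))
ctrl.move_l([.604,.017,z0+.02],vel=.05); print(ctrl.current_contact_force(),ctrl.current_grip_width()*91)
ctrl.move_l([.604,.017,z0+.13],vel=.15); print(ctrl.current_tool_pos(),ctrl.current_contact_force(),ctrl.current_grip_width()*91,ctrl.current_t())
np.save("T8.npy",toolT())
for c in ("wrist","side","top"): cv2.imwrite(f"pics/j_{c}.png",ctrl.read_camera(c))
im=cv2.imread("pics/j_side.png"); T=toolT()
for y in (.0224,.0224-.05,.0224-.11):
    q=proj("side",(T@[0,y,0,1])[:3]); print(q)
q0=proj("side",(T@[0,0,0,1])[:3]).astype(int)
x=cv2.resize(im[q0[1]-60:q0[1]+40,q0[0]-50:q0[0]+50],None,fx=6,fy=6,interpolation=cv2.INTER_CUBIC); print(q0)
for y in (.0224,.0224-.05,.0224-.11):
    q=(proj("side",(T@[0,y,0,1])[:3])-[q0[0]-50,q0[1]-60]+.4)*6; cv2.circle(x,tuple(int(t) for t in q),3,(0,0,255),-1)
cv2.imwrite("pics/jz.png",x)
E
```

```text
[ 36.4023  14.9238 102.935  -14.4416  45.8255 130.1405] [ 33.6787  27.9649 106.2932 -19.5607  29.4899 134.515 ]
[ 0.4354  0.7951 -1.6558] 25.439028125443585
[0.6034 0.017  0.1574] [ 0.2134 -0.0397 -2.1401] 25.3426609130081 26.4167
[289.7258 174.6241]
[289.9543 160.3503]
[290.2398 142.5141]
[289 168]
```

View pics/jz.png

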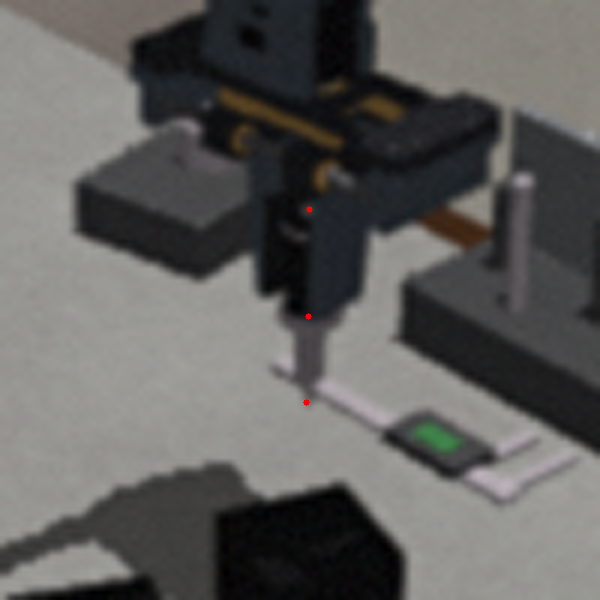

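View pics/j_wrist.png

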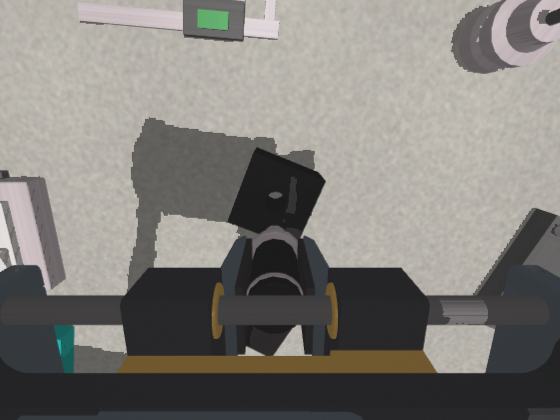

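```bash
python3 - <<'E'
from h import *
ctrl.goto(tcp_for(.09),Rf); print(ctrl.current_q(),ctrl.current_t())
ctrl.move_l(tcp_for(.015),vel=.08,ori=Rf); ctrl.sleep(.2)
T=toolT(); np.save("T9.npy",T); print(T[:3,3]-tcp_for(.015),np.degrees(np.arccos(-T[:3,1]@n)),ctrl.current_contact_force(),ctrl.current_t())
for c in ("wrist","side","top"): cv2.imwrite(f"pics/k_{c}.png",ctrl.read_camera(c))
im=cv2.imread("pics/k_side.png"); 
q0=proj("side",spot).astype(int)
x=cv2.resize(im[q0[1]-60:q0[1]+40,q0[0]-50:q0[0]+50],None,fx=6,fy=6,interpolation=cv2.INTER_CUBIC)
for P,col in ((spot,(0,255,0)),((T@[0,D,0,1])[:3],(0,0,255))):
    q=(proj("side",P)-[q0[0]-50,q0[1]-60]+.4)*6; cv2.circle(x,tuple(int(t) for t in q),2,col,-1)
cv2.imwrite("pics/kz.png",x)
E
```

```text
[ 35.6381  17.8582 104.0679 -15.2751  41.7396 130.7742] 27.8583
[0.0001 0.0002 0.0005] 0.04455977207275673 [-0.3057 -0.4635 -1.7607] 29.1417
```

View pics/kz.png

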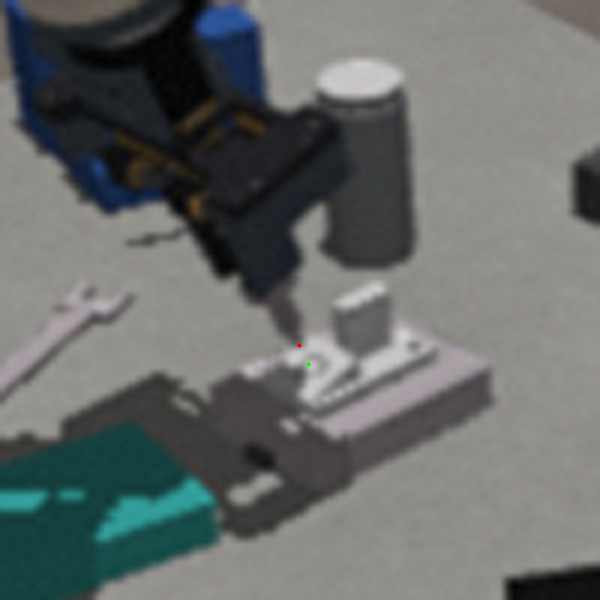

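View pics/k_wrist.png

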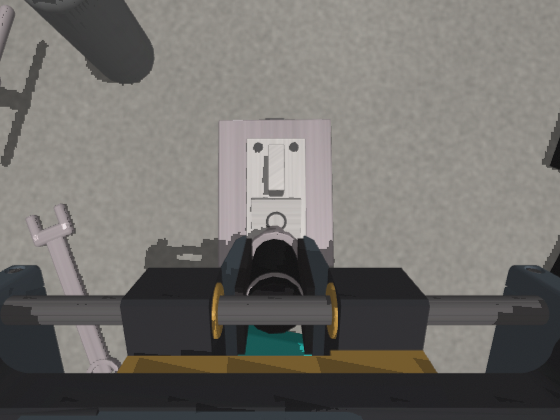

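```bash
python3 - <<'E'
from h import *
T=np.load("T9.npy")
im=cv2.imread("pics/k_wrist.png"); x=cv2.resize(im[185:260,230:330],None,fx=6,fy=6,interpolation=cv2.INTER_CUBIC)
q=(proj("wrist",spot,T)-[230,185]+.4)*6; print(q); cv2.circle(x,tuple(int(t) for t in q),2,(0,0,255),-1)
q=(proj("wrist",(T@[0,D,0,1])[:3],T)-[230,185]+.4)*6; print(q); cv2.circle(x,tuple(int(t) for t in q),2,(0,255,0),-1)
cv2.imwrite("pics/kwz.png",x)
E
```

```text
[277.3819 221.7203]
[276.535  256.2753]
```

View pics/kwz.png

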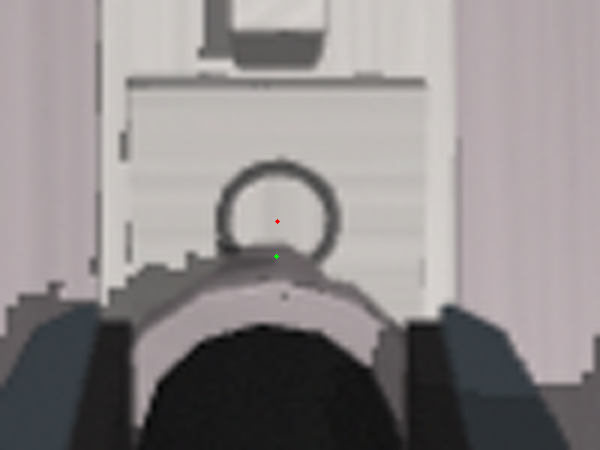

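```bash
python3 - <<'E'
from h import *
F=lambda: np.mean([np.array(ctrl.current_contact_force()) for _ in range(1)],0)
ctrl.move_l(tcp_for(.005),vel=.03); ctrl.sleep(.3)
f0=F(); print("gap5",(np.array(ctrl.current_tool_pos())-tcp_for(0))@n,f0@n)
for g in (.003,.002,.001,0,-.001,-.002,-.003,-.004):
    ctrl.move_l(tcp_for(g),vel=.02); ctrl.sleep(.15)
    f=F()-f0; print(g,(np.array(ctrl.current_tool_pos())-tcp_for(0))@n,"fn",f@n,f)
    if f@n>3.2: break
print(ctrl.current_t())
E
```

```text
gap5 0.005106713209694929 -1.3798599701414496
0.003 0.00300314502845124 fn -0.29277678143472646 [-0.5301  0.1946 -0.4978]
0.002 0.001990115278123683 fn 0.06464840951878895 [-0.7568 -0.5651 -0.2231]
0.001 0.000997866891411751 fn -0.3804461840013787 [-0.4048 -0.8039 -0.5765]
0 -2.377035679897576e-06 fn -0.495980275336823 [ 0.2638  0.1579 -0.4273]
-0.001 -0.0009614654363087066 fn 0.8620330653889979 [-0.8967 -0.7157  0.5701]
-0.002 -0.0019983915700031276 fn 0.0014395568849081173 [-0.5326 -0.0307 -0.1926]
-0.003 -0.0030005918032361537 fn 1.8124461970224903 [-0.0421 -0.2804  1.9048]
-0.004 -0.0039814034168873125 fn 2.8531752377085327 [-1.8582  0.7964  2.387 ]
33.275
```

```bash
python3 - <<'E'
from h import *
def F(k=8):
    r=[]
    for _ in range(k): ctrl.sleep(.04); r.append(np.array(ctrl.current_contact_force())@n)
    return np.mean(r),np.std(r)
for g in (-.0045,-.0065,-.0085):
    ctrl.move_l(tcp_for(g),vel=.02); ctrl.sleep(.15); m,s=F(); print(g,(np.array(ctrl.current_tool_pos())-tcp_for(0))@n,"f",m+1.6,s)
print(ctrl.current_t())
cv2.imwrite("pics/l_wrist.png",ctrl.read_camera("wrist")); im=ctrl.read_camera("side")
q0=proj("side",spot).astype(int)
cv2.imwrite("pics/lz.png",cv2.resize(im[q0[1]-60:q0[1]+40,q0[0]-50:q0[0]+50],None,fx=6,fy=6,interpolation=cv2.INTER_CUBIC))
E
```

```text
-0.0045 -0.0044798252679788715 f 3.186250899211852 0.5403929219444732
-0.0065 -0.0065006478592498545 f 3.490642467310845 0.2547754213455515
-0.0085 -0.008470296139948553 f 4.471743553031795 0.24934318499790897
35.475
```

View pics/lz.png

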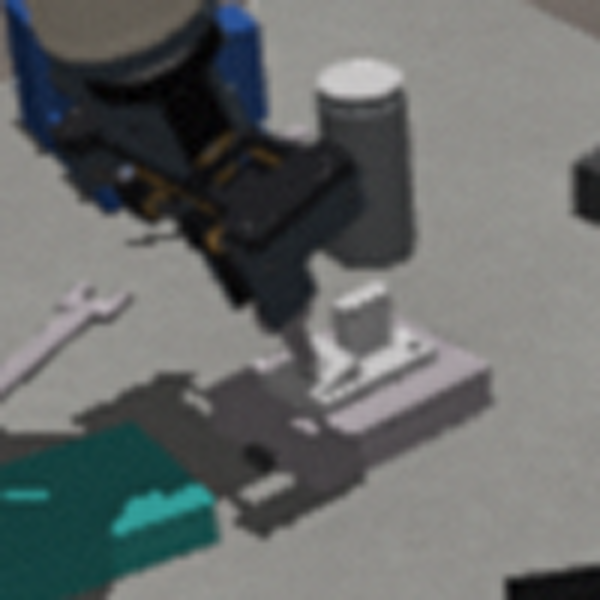

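View pics/l_wrist.png

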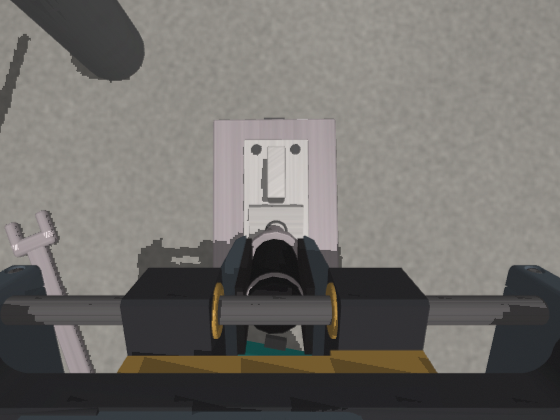

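```bash
python3 - <<'E'
from h import *
T=toolT(); c=np.array([.526,.3261,.03])
im=cv2.imread("pics/l_wrist.png"); x=cv2.resize(im[125:260,220:330],None,fx=5,fy=4.4,interpolation=cv2.INTER_CUBIC)
for P in (c+Xb*.045+Yb*.025+Z*.01,c+Xb*.045-Yb*.025+Z*.01,spot,c+Xb*.029+Z*.048):
    q=(proj("wrist",P,T)-[220,125]+.4)*[5,4.4]; cv2.circle(x,tuple(int(t) for t in q),2,(0,0,255),-1)
cv2.imwrite("pics/lw.png",x)
print(ctrl.current_grip_width()*91, np.degrees(np.arccos(-T[:3,1]@n)),np.abs(ctrl.current_dq()).max(), ctrl.current_t())
E
```

```text
25.277871395648667 0.002952883137946996 0.10724719466998273 35.575
```

View pics/lw.png

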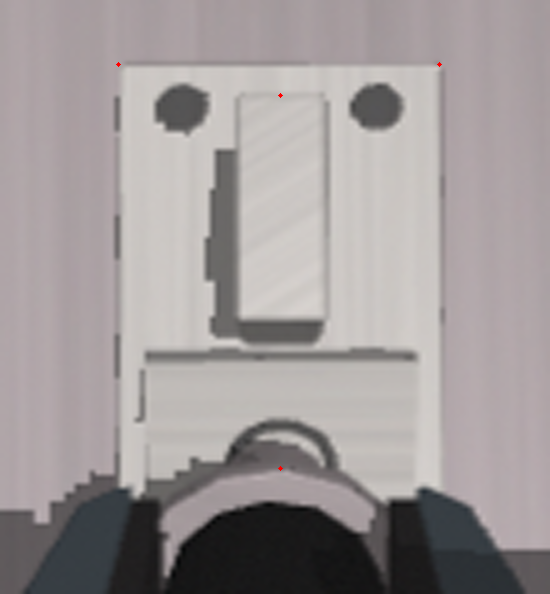

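```bash
python3 - <<'E'
from bench import ctrl
ctrl.sign_off(); print(ctrl.current_t())
E
```

```text
the job is handed in; nothing more can be done
the job is handed in; nothing more can be done
```

I set the bracket flat near the middle of the plain steel block. I then drew the probe from the far stand and handed the job in at about 35.6 s, with the probe still held and pressed square on the ringed spot. No verdict is reported.

**First two grasps failed.** The fingers shut above the rib because the real fingertips lie about 40 mm behind the reported TCP. I confirmed this by touching the rib's top with a light contact, about 8 N. I corrected for the offset and the third grasp held, at 12.0 mm wide.

**Last checks:**
- **Bracket:** its corners and rib end matched the wrist image to about 1 px with the probe pressed, so it had not shifted. It sat about 1 mm from the block's measured centre, at 4.9 degrees yaw.
- **Tool axis:** within 0.01 degrees of the planned face normal. The probe's own angle in the fingers I judged only from the pictures.
- **Spot:** the spot I aimed at fell on the ring's centre in the wrist view before pressing. The tip itself is hidden by the collar there. The nose edge appeared about 1.5 px (roughly 1 mm) off its predicted place.
- **Push:** about 4.3 to 4.5 N, which puts the tip roughly 6 to 7 mm in.

**Disagreements:**
- **Contact point:** the stepped force readings, which were noisy by about 0.5 N, put first contact 2 to 3 mm past the expected point. The spring force puts it 1 to 2 mm past. The depth is therefore only known to about 1 mm, inside the 3 to 9 mm window.
- **Spot in the side view:** it differed from my estimate by about 1 px, or 2.5 mm.

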